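Set and lock the bench-centre tailstock for the next pin

TASK

Set the bench centres for the next pin, the one in the right-hand end socket of the wooden rack (the end nearest the tailstock): slide the tailstock along its rail until the front face of its saddle stands on the engraved line for that pin (line nearest the headstock for the short thick pin, middle line for the middle pin, farthest line for the long thin pin). With the cam lever still open, take the tailstock's web and the lever together between the fingers and hold the tailstock there, because the cam drags it off the line as it bites, then squeeze the lever fully home and finish still gripping both, without letting go. Lock it nowhere else, and leave the pins and the other things as they stand.

Things in the scene. Friction and masses are not known exactly. Their poses are not given: they have to be found in the camera images.
- bench_centres: Grey cast base, fixed: 84 mm wide (x), 350 mm long (y from -195 to +155), 14 mm thick, with a steel rail 28 mm wide, rail top 40 mm above the bench. Origin on the bench top under the rail's centre line; y points along the rail to the fixed headstock (y = 103 to 166, 94 mm high, pointed centre), -x is the front, with the engraved lines and the lever. At yaw 0 its y is the world's y
- line_75 (a point): First dark engraved line across the base's front strip, the one nearest the headstock: for the short 75 mm pin. Point on the base's top, at x = -30, y = -12, z = 15 mm in the frame of bench_centres
- line_90 (a point): Middle line, for the 90 mm pin: at x = -30, y = -28, z = 15 mm in the frame of bench_centres
- line_110 (a point): Third line, farthest from the headstock, for the 110 mm pin: at x = -30, y = -48, z = 15 mm in the frame of bench_centres
- saddle_front (a point): Point on the tailstock saddle's front face (the end towards the headstock), low on the lever side, level with the lines; it rides with the tailstock straight over them. Its axes are those of bench_centres. The tailstock is set when this point stands over the line, to 3 mm
- tailstock (a joint): Travel of the tailstock along the rail, 0 to 0.105 m, growing away from the headstock; saddle_front lies at y = -(value) in the frame of bench_centres, so the lines are at 0.012, 0.028 and 0.048. Slides with about 1.2 N of friction while the lever is open; starts beyond all three lines, at 0.065 to 0.088
- tail_web: Tailstock's upright web, the part to hold: grey plate 18 mm thick (x = -9 to +9), y = -55 to +19, top 96 mm above the bench; saddle below 49 mm wide, y = -55 to +35, its top 49 mm above the bench. Back face (+x): two upright ribs, 7 mm deep, make a finger recess 30 mm wide, y = -48 to -18. Origin on the bench plane under the rail's centre line, 35 mm from saddle_front; axes as bench_centres
- web_grip (a point): Middle of the web's thickness where it is best held, level with the middle of the finger recess: y = -33 mm, 72 mm above the bench, in the frame of tail_web. A finger in the recess carries the tailstock along by the ribs
- cam_lever (a joint): Angle of the cam lever, rad: 0 closed (home at its stop, parallel to the web), 0.50 fully open, swung out to the front; starts at 0.40 to 0.47, stays where left. The eccentric bites below about 0.3; closing takes 5 N at lever_grip done slowly, up to 11 N fast, and drags the tailstock 4 to 7 mm away from the headstock if it is not held; closed, it stays closed
- lever_bar: Lever's dark steel bar, 10 mm thick, 58 to 76 mm above the bench, with a round end 15 mm thick (56 to 77 mm high) 83 mm from the pivot. Origin on its vertical pivot, at x = -26, y = +22 in the frame of tail_web; the bar runs along its own -y. Closed, its outer face is 31 mm from the rail's centre line: web and lever measure 40 mm across at lever_grip, about 62 to 66 mm at the start
- lever_grip (a point): Middle of the bar where it is best pressed: 55 mm from the pivot, 67 mm above the bench; stands level with web_grip when closed
- pin_rack: Wooden pin rack, fixed, 132 mm long (own y) by 50 mm by 40 mm high, in front of the headstock end of the bench centres, with three equal sockets 33 mm wide and 28 mm deep in a row along own y, 41 mm apart. Origin under its middle
- next_socket (a point): Mouth of the rack's socket nearest the tailstock (the right-hand end seen from the robot), y = -41 mm, z = 40 mm in the frame of pin_rack: the pin standing here is the next to be checked
- pin_short: Short thick turned steel pin, 30 mm diameter, 75 mm long, upright in one of the sockets; origin at the centre of its lower end
- pin_middle: Middle turned steel pin, 25 mm diameter, 90 mm long, upright in one of the sockets; origin at the centre of its lower end
- pin_long: Long thin turned steel pin, 20 mm diameter, 110 mm long, upright in one of the sockets; origin at the centre of its lower end
- oil_bottle: Bystander: green oil bottle, 51 mm wide, 156 mm high, behind the tailstock end of the bench centres; origin at the centre of its underside
- bush_44: Bystander: plain steel bushing, 44 mm wide, 45 mm high, to the right of the tailstock end; origin at the centre of its underside
- torch: Bystander: black pocket torch lying on its side, 129 mm long, 38 mm thick, behind the middle of the bench centres
Things that resemble listed ones, but are neither listed nor needed, are in the scene too. What is shaped like the pin_long but blue is not meant.

How it is judged:
On the way, in this order (a step that is already met when the one before it is completed fails the run):
1. the tailstock stands on the line for the next pin, lever still open, with the fingers holding its web (((horizontal distance between pin_short and next_socket below 0.015 m and horizontal distance between saddle_front and line_75 below 0.0035 m) or (horizontal distance between pin_middle and next_socket below 0.015 m and horizontal distance between saddle_front and line_90 below 0.0035 m) or (horizontal distance between pin_long and next_socket below 0.015 m and horizontal distance between saddle_front and line_110 below 0.0035 m)) and value of joint cam_lever above 0.12 rad and contact force between the fingers and tail_web above 0.5 N), for 0.1 s.
2. the lever is home with the tailstock still on the line and held (((horizontal distance between pin_short and next_socket below 0.015 m and horizontal distance between saddle_front and line_75 below 0.0035 m) or (horizontal distance between pin_middle and next_socket below 0.015 m and horizontal distance between saddle_front and line_90 below 0.0035 m) or (horizontal distance between pin_long and next_socket below 0.015 m and horizontal distance between saddle_front and line_110 below 0.0035 m)) and value of joint cam_lever below 0.03 rad and contact force between the fingers and tail_web above 1 N), for 0.1 s.
At the end, for the whole second after the job is handed in: saddle_front within 3 mm of the line belonging to the pin in next_socket, the cam lever fully home (below 0.03 rad), the fingers still gripping web and lever (over 2 N on each), the tailstock at rest, all pins upright in their sockets (((horizontal distance between pin_short and next_socket below 0.015 m and horizontal distance between saddle_front and line_75 below 0.003 m) or (horizontal distance between pin_middle and next_socket below 0.015 m and horizontal distance between saddle_front and line_90 below 0.003 m) or (horizontal distance between pin_long and next_socket below 0.015 m and horizontal distance between saddle_front and line_110 below 0.003 m)) and value of joint cam_lever below 0.03 rad and contact force between the fingers and tail_web above 2 N and contact force between the fingers and lever_bar above 2 N and velocity of joint tailstock between -0.005 and 0.005 m/s and distance of each of pin_short, pin_middle, pin_long from where it was at the start of the episode below 0.01 m and angle between each of pin_short, pin_middle, pin_long's own z axis and vertical below 0.3 rad); the arm keeps its last pose, push and grip.
It fails at once if the lever was locked with the tailstock away from the right line (value of joint cam_lever below 0.06 rad and not ((horizontal distance between pin_short and next_socket below 0.015 m and horizontal distance between saddle_front and line_75 below 0.006 m) or (horizontal distance between pin_middle and next_socket below 0.015 m and horizontal distance between saddle_front and line_90 below 0.006 m) or (horizontal distance between pin_long and next_socket below 0.015 m and horizontal distance between saddle_front and line_110 below 0.006 m))).
It fails at once if a pin or a bystander was disturbed (distance of any of pin_short, pin_middle, pin_long from where it was at the start of the episode above 0.015 m or distance of any of oil_bottle, bush_44, torch from where it was at the start of the episode above 0.02 m).
It also fails if it takes over 48 s, if anything falls off the work surface, if the arm or the gripper's body presses on something with over 40 N, if the wrist force passes 120 N, or if a joint passes its speed limit or range.

ROBOT

A 7-joint arm with a two-finger parallel gripper is mounted at the origin on a cart in front of the work surface, level with it; the furniture and walls round the work are solid. World frame = base frame: x ahead of the robot, y to its left, z up, the work surface at z = 0. Lengths are in m, angles in rad, forces in N, time in s.
With the tool pointing down it reaches from about 0.425 to 0.875 m from the base axis. Payload 4.7 kg.
Tool frame: the origin (TCP) lies midway between the tips of the shut fingers; the grasp point (between the pads) lies 19 mm behind it; z points along the fingers, y is the line along which they close (so a half turn about z gives the same grasp; the last joint's range is limited). The gripper opens to 87 mm and grips with 3 to 60 N. Pads are 19 mm wide; open, the fingers measure 117 mm over their backs; the gripper's body (75 mm by 190 mm) begins 51 mm behind the grasp point.
Start: joints at [-1.286, 0.321, -0.07, 1.45, 0.023, 1.371, -0.057], TCP at [0.174, 0.626, 0.223] pointing down, gripper open.
Joint ranges: [-2.86, 2.86], [-0.3, 2.09], [-1.38, 1.24], [0.06, 2.45], [-1.56, 4.7], [0.09, 2.05], [-2.69, 2.69]. Speed limits (rad/s): [2.57, 2.57, 3.14, 3.14, 3.14, 3.14, 3.14].

INTERFACE

Orientations are given as a rotation vector (axis times angle).
In Python, from bench import ctrl gives the robot as it stands. The module is installed in compiled form; this text tells all that it offers.
- The arm moves only by the shell command python3 -m handwheel 'ROWS' [FORCE]. ROWS is JSON, a list of rows, each a list of 7 numbers: the finger opening in m, from 0 to 0.087, then the shift along the tool's x, y, z in m, then the turn, a rotation vector about the tool's x, y, z in degrees. A call has 1 to 12 rows; each row shifts and turns the commanded pose from where the row before left it, along the tool's axes as they then stand; what a row does not reach is not made up. A row lasts 1/8 s, in which the tool goes at most 62.5 mm and 10.7 degrees, less where a joint would pass 70% of its speed; a pose out of reach is approached as far as the arm can. A call is refused whole if a number of a shift passes 0.0625 or a number of a turn 10.7, either way. A call with a gripper value outside its range is refused whole. The fingers move at their own pace and stop on an object; FORCE is the grip in N (left out, the last holds). Time passes only in rows, so rows that do not move let the fingers close. It gives the time, the measured TCP pose, the force, the opening and the grip force at its end, in the units of the state.
- ctrl.get_state(): the state, without advancing time (a new reading comes with each control period).
- ctrl.get_image(name): name is "scene" or "top"; returns (picture, depth): 384x512x3 uint8, blue, green, red; 384x512 float32, m along the optical axis (not along the pixel's ray), 0 where there is no reading.
- ctrl.camera_info(name): a dict with "intrinsics" (3x3 intrinsics, pixels), "D" ([k1, k2, p1, p2, k3] as OpenCV has them; the pictures are not rectified), "R" (3x3) and "t" (3): a world point X has camera coordinates R X + t. Camera axes: x right, y down, z forward; pixel columns grow to the right and rows downward; lengths in m; the calibration is good to about 2 mm. A picture is of the moment at which its call begins. camera_info takes no time and is no camera call.
- ctrl.close_job(): hands the job in; it is judged then, once.
The state is a dict: "time": time; "joint_positions": joint angles; "qd": joint speeds; "joint_torque": joint torques, N m; "position": TCP position; "tool_rot": TCP orientation; "ft_force": force on the tool from outside, world axes, zero at the start; "torque": the same for the moment, N m; "grip_width": opening from 0.0 (shut) to 1.0 (fully open); "grip_force": force on a finger pad.
Only numpy, scipy, OpenCV 4.12 (cv2) and the standard library are available. Lean on these libraries where they do the work, as an engineer would, in place of code of your own. Each camera call takes 0.05 s, during which the arm holds its last target. There are 200 camera calls.

## Working session

There is one attempt and no reset: what is moved stays moved. The work goes in short steps, Python scripts to look and compute and a shell command to move; the robot and the scene stay as the last step left them, time stands still between calls to the robot, and variables do not carry over. Pictures are saved under pics/ and viewed, at most 10 in all, crops included, and the job is handed in when it is done.

```bash
mkdir -p pics; python3 - <<'E'
from bench import ctrl
import cv2,numpy as np
for n in("scene","top"):
    im,d=ctrl.get_image(n); cv2.imwrite(f"pics/{n}0.png",im); np.save(f"pics/{n}0.npy",d)
    c=ctrl.camera_info(n); R=np.array(c["R"]);print(n,np.round(c["intrinsics"],1).tolist(),c["D"],(-R.T@np.array(c["t"])).round(3),R.round(3).tolist())
s=ctrl.get_state();print({k:np.round(v,3).tolist() for k,v in s.items()})
E
```

```text
scene [[348.4, 0.0, 258.6], [0.0, 348.4, 196.8], [0.0, 0.0, 1.0]] [-0.00808162  0.          0.          0.          0.        ] [ 0.181 -0.315  0.437] [[0.871, -0.491, -0.018], [-0.222, -0.36, -0.906], [0.438, 0.793, -0.422]]
top [[389.0, 0.0, 256.7], [0.0, 389.0, 191.0], [0.0, 0.0, 1.0]] [0.00974362 0.         0.         0.         0.        ] [0.467 0.369 0.911] [[0.017, -1.0, 0.003], [-0.995, -0.017, -0.095], [0.095, -0.001, -0.995]]
{'time': 0.1, 'joint_positions': [-1.286, 0.322, -0.07, 1.452, 0.023, 1.371, -0.057], 'qd': [-0.001, -0.001, -0.001, -0.004, -0.001, -0.001, -0.001], 'joint_torque': [-0.001, -49.257, -0.406, -31.34, -0.064, 0.039, 0.0], 'position': [0.174, 0.626, 0.222], 'tool_rot': [-0.424, -3.113, 0.003], 'ft_force': [0.758, 0.72, 0.14], 'torque': [-0.032, 0.005, 0.011], 'grip_force': 0.0, 'grip_width': 0.999}
```

View pics/scene0.png

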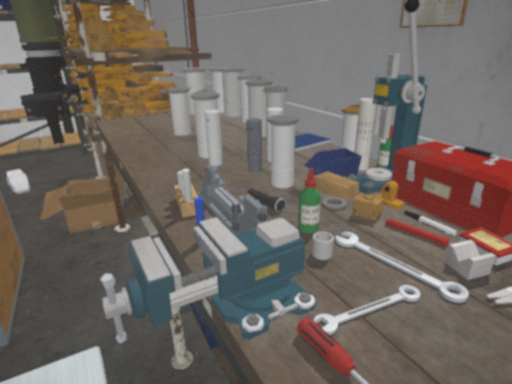

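View pics/top0.png

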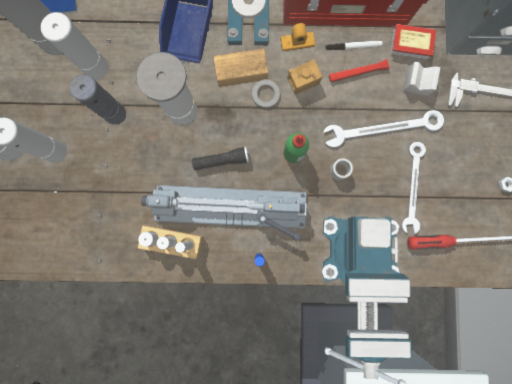

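The top view shows the bench centres around (225,207), with the lever swung out near (280,228). The rack is at (168,243), with pins at (147,239), (163,242) and (182,246). The bottle is at (296,148), the bushing at (342,169), and the blue decoy at (260,260). I'll enlarge this area.

```bash
python3 - <<'E'
import cv2,numpy as np
t=cv2.imread("pics/top0.png")[175:270,130:320]; s=cv2.imread("pics/scene0.png")[150:250,150:300]
cv2.imwrite("pics/topc.png",cv2.resize(t,None,fx=4.2,fy=4.2,interpolation=cv2.INTER_CUBIC))
cv2.imwrite("pics/scc.png",cv2.resize(s,None,fx=5,fy=5,interpolation=cv2.INTER_CUBIC))
E
```

```text
(no output)
```

View pics/topc.png

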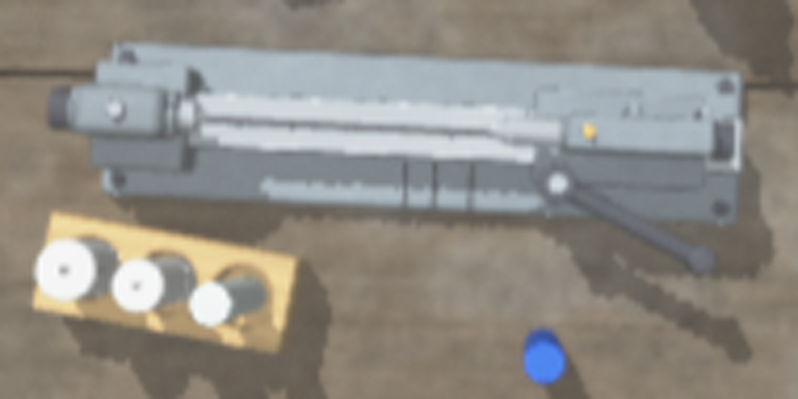

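View pics/scc.png

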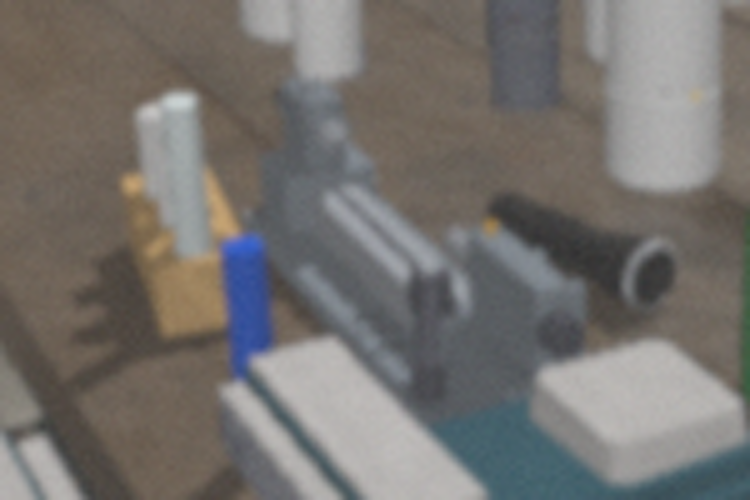

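The right-hand socket holds the thinnest and tallest pin: crop (212,303), about 10 px across, which is roughly 20 mm. So it is pin_long and the target is line_110, the third line at crop (471,187). Next I'll measure with the depth images from both views.

```bash
cat > h.py <<'E'
from bench import ctrl
import cv2,numpy as np
def cloud(n,d):
    c=ctrl.camera_info(n);K=np.array(c["intrinsics"]);R=np.array(c["R"]);t=np.array(c["t"])
    v,u=np.mgrid[:384,:512]; p=np.stack([u,v],-1).reshape(-1,1,2).astype(np.float32)
    n2=cv2.undistortPoints(p,K,np.array(c["D"])).reshape(384,512,2)
    P=np.dstack([n2,np.ones((384,512))])*d[...,None]
    return (P-t)@R
def ray(n,px,z):
    c=ctrl.camera_info(n);R=np.array(c["R"]);o=-R.T@np.array(c["t"])
    q=cv2.undistortPoints(np.array(px,np.float32).reshape(-1,1,2),np.array(c["intrinsics"]),np.array(c["D"])).reshape(-1,2)
    D=np.c_[q,np.ones(len(q))]@R
    return o+D*((z-o[2])/D[:,2])[:,None]
E
python3 - <<'E'
from h import *
P=cloud("top",np.load("pics/top0.npy"));S=cloud("scene",np.load("pics/scene0.npy"))
crop=lambda L:[(130+x/4.2-.4,175+y/4.2-.4) for x,y in L]
print("bench z",np.median(P[235:255,215:235,2]))
print("base corners",ray("top",crop([(118,42),(742,73),(735,221),(104,193)]),.014).round(4).tolist())
L=ray("top",crop([(405,187),(436,187),(471,187)]),.015);print("lines",L.round(4).tolist(),np.linalg.norm(np.diff(L,axis=0),axis=1))
pins=crop([(65,269),(138,285),(212,303)])
for (u,v) in pins: print("pin",P[int(v+.5),int(u+.5)].round(4))
for nm,px in dict(web=(640,133),pivot=(557,183),tip=(700,259),mid=(640,227),rail=(300,130),saddle=(640,172),strip=(500,190)).items():
    u,v=crop([px])[0]; w=P[int(v):int(v)+2,int(u):int(u)+2]; print(nm,np.median(w.reshape(-1,3),0).round(4))
for nm,px in dict(web=(530,265),webend=(555,370),pinL=(180,98)).items():
    u,v=150+px[0]/5,150+px[1]/5; print("scene",nm,S[int(v),int(u)].round(4))
# height histograms
reg=P[190:235,140:310]; z=reg[...,2]
for lo,hi in((.008,.022),(.034,.044),(.088,.102)):
    q=reg[(z>lo)&(z<hi)]; 
    r=cv2.minAreaRect(q[:,:2].astype(np.float32)*1000);print(lo,len(q),q[:,2].mean(),r)
E
```

```text
bench z -0.0008517435373280975
base corners [[0.5639, 0.5973, 0.014], [0.5528, 0.2528, 0.014], [0.4714, 0.2562, 0.014], [0.4808, 0.6014, 0.014]]
lines [[0.4868, 0.437, 0.015], [0.4871, 0.42, 0.015], [0.4874, 0.4009, 0.015]] [0.01695245 0.0191433 ]
pin [0.4406 0.6019 0.0818]
pin [0.4356 0.5613 0.1007]
pin [0.4269 0.5204 0.1189]
web [0.5135 0.3151 0.0955]
pivot [0.4881 0.3543 0.0781]
tip [0.4511 0.2811 0.0757]
mid [0.4676 0.3132 0.074 ]
rail [0.5158 0.4908 0.04  ]
saddle [0.4962 0.3117 0.0472]
strip [0.4868 0.3854 0.0145]
scene web [0.5123 0.2978 0.0975]
scene webend [0.4434 0.1538 0.1338]
scene pinL [0.4296 0.5228 0.1234]
0.008 2588 0.013816832969155214 ((503.8330993652344, 435.92730712890625), (101.54695892333984, 367.58953857421875), 1.0975910425186157)
0.034 1184 0.039830719281935045 ((499.8831481933594, 440.3267822265625), (93.4594497680664, 368.5131530761719), 0.9829298853874207)
0.088 574 0.09420875858175502 ((504.3834533691406, 442.5076904296875), (82.01398468017578, 331.18243408203125), 4.554471015930176)
```

Pin tops stand at about 82, 101 and 119 mm, which confirms pin_long is on the right. Heights and lever length agree with the text. I'll refine the yaw, the tailstock and the clearance to the bottle.

```bash
cat >> h.py <<'E'
def measure(n,d):
    P=cloud(n,d); x,y,z=P[...,0],P[...,1],P[...,2]
    m=(z>.008)&(z<.02)&(y>.255)&(y<.59)&(x>.46)&(x<.575)
    lo,hi=[],[]
    for a in np.arange(.27,.58,.01):
        s=x[m&(abs(y-a)<.005)]
        if len(s)>8: lo.append((s.min(),a));hi.append((s.max(),a))
    f=[np.polyfit([p[1] for p in L],[p[0] for p in L],1) for L in(lo,hi)]
    w=(z>.088)&(z<.101)&(y>.24)&(y<.36)&(x>.48)&(x<.55)
    W=P[w]; return P,f,W
E
python3 - <<'E'
from h import *
P,f,W=measure("top",np.load("pics/top0.npy"))
print("edges slope,x0 ",f, "centre x at .427",[g[0]*.427+g[1] for g in f])
r=cv2.minAreaRect(W[:,:2].astype(np.float32)*1000);print("web",len(W),W[:,2].mean(),r, cv2.fitLine(W[:,:2].astype(np.float32),cv2.DIST_HUBER,0,.01,.01).ravel())
S=cloud("scene",np.load("pics/scene0.npy"));w=(S[...,2]>.088)&(S[...,2]<.101)&(abs(S[...,1]-.3)<.06)&(abs(S[...,0]-.515)<.035)
V=S[w];print("scene web",len(V),cv2.minAreaRect(V[:,:2].astype(np.float32)*1000),V[:,2].mean())
x,y,z=P.transpose(2,0,1)
b=(z>.07)&(z<.17)&(x>.56)&(x<.72)&(y>.2)&(y<.36);B=P[b];print("bottle",B.min(0),B.max(0))
im=cv2.imread("pics/top0.png")
q=ray("top",[(130+x/4.2-.4,175+y/4.2-.4) for x,y in[(296-0,0)]],.1)
# profile along web-side saddle front: strip at x_b=-20 (z), print height vs y
g=P[175:270,130:320]
for row in (213,215,217): print(row,[(round(P[row,c,1],3),round(P[row,c,2],3)) for c in range(250,268)])
# line columns
for row in(218,219,220): print(row,im[row,220:250].mean(1).astype(int).tolist())
E
```

```text
edges slope,x0  [array([0.02552135, 0.46425629]), array([0.03118781, 0.54342501])] centre x at .427 [np.float64(0.47515390548287617), np.float64(0.5567422063821192)]
web 310 0.09527747225891509 ((515.2237548828125, 313.85467529296875), (72.07483673095703, 23.88116455078125), 88.35658264160156) [0.00344677 0.99999404 0.5126641  0.312482  ]
scene web 187 ((516.1193237304688, 312.6348571777344), (73.86763000488281, 26.235836029052734), 88.02922821044922) 0.09529187230012345
bottle [0.62236017 0.25929309 0.07065325] [0.67431426 0.3084373  0.15914438]
213 [(np.float64(0.382), np.float64(0.038)), (np.float64(0.38), np.float64(0.043)), (np.float64(0.377), np.float64(0.038)), (np.float64(0.375), np.float64(0.04)), (np.float64(0.373), np.float64(0.041)), (np.float64(0.371), np.float64(0.041)), (np.float64(0.368), np.float64(0.038)), (np.float64(0.366), np.float64(0.049)), (np.float64(0.364), np.float64(0.048)), (np.float64(0.362), np.float64(0.049)), (np.float64(0.36), np.float64(0.049)), (np.float64(0.357), np.float64(0.048)), (np.float64(0.355), np.float64(0.049)), (np.float64(0.353), np.fl
[... 1381 characters left out ...]
.float64(0.355), np.float64(0.079)), (np.float64(0.353), np.float64(0.078)), (np.float64(0.351), np.float64(0.076)), (np.float64(0.349), np.float64(0.076)), (np.float64(0.347), np.float64(0.076)), (np.float64(0.344), np.float64(0.05))]
218 [135, 136, 137, 136, 135, 134, 109, 129, 133, 133, 134, 135, 129, 102, 122, 133, 132, 132, 129, 130, 128, 115, 104, 123, 129, 128, 129, 129, 129, 129]
219 [160, 161, 162, 160, 147, 152, 119, 148, 140, 136, 138, 152, 138, 104, 130, 151, 140, 135, 133, 133, 130, 119, 107, 126, 131, 130, 132, 132, 133, 130]
220 [180, 181, 183, 181, 168, 173, 134, 166, 163, 160, 162, 173, 157, 120, 151, 172, 163, 159, 156, 155, 153, 136, 129, 149, 154, 141, 151, 154, 153, 137]
```

```bash
python3 -m handwheel '[[0.087,0,0,0,0,0,9.5],[0.087,0,0,0,0,0,9.5],[0.087,0,0,0,0,0,9.5],[0.087,0,0,0,0,0,9.5],[0.087,0,0,0,0,0,9.5],[0.087,0,0,0,0,0,9.5],[0.087,0,0,0,0,0,9.5],[0.087,0,0,0,0,0,9.6]]' 20
python3 - <<'E'
from h import *
print("decoy top",ray("top",[(130+545/4.2-.4,175+357/4.2-.4)],.11))
E
```

```text
time: 1.1
position: [0.1738, 0.626, 0.2219]
tool_rot: [2.258, 2.183, -0.001]
ft_force: [0.1, -1.0, 0.2]
grip_width: 0.999
grip_force: 0.0
decoy top [[0.40382105 0.35993079 0.11      ]]
```

```bash
python3 -m handwheel '[[0.087,-0.04,0.04,0,0,0,0],[0.087,-0.04,0.04,0,0,0,0],[0.087,-0.04,0.04,0,0,0,0],[0.087,-0.04,0.04,0,0,0,0],[0.087,-0.04,0.04,0,0,0,0],[0.087,-0.04,0.04,0,0,0,0],[0.087,-0.04,0.04,0,0,0,0],[0.087,0,0,0,0,0,0]]'
cat >> h.py <<'E'
from scipy.spatial.transform import Rotation as Ro
def st(tgt=None):
    s=ctrl.get_state();R=Ro.from_rotvec(s["tool_rot"]).as_matrix();p=np.array(s["position"])
    print("t",round(s["time"],2),"p",p.round(4),"yaw",np.degrees(np.arctan2(R[1,1],R[0,1])).round(2),"tilt",R[:,2].round(3),"F",np.round(s["ft_force"],1),"w",round(s["grip_width"]*87,1),"gf",round(s["grip_force"],1))
    if tgt is not None: print("shift in tool",(R.T@(np.array(tgt)-p)).round(4))
E
python3 -c "
from h import *
st([.481,.300,.12])"
```

```text
time: 2.1
position: [0.4498, 0.333, 0.2225]
tool_rot: [2.262, 2.177, -0.001]
ft_force: [0.2, 0.3, -0.8]
grip_width: 0.997
grip_force: 0.0
t 2.1 p [0.4498 0.333  0.2225] yaw -2.19 tilt [ 0.002 -0.002 -1.   ] F [ 0.2  0.3 -0.8] w 86.7 gf 0.0
shift in tool [-0.0316  0.0322  0.1027]
```

```bash
python3 -m handwheel '[[0.087,-0.016,0.016,0.02,0,0,-0.6],[0.087,-0.016,0.016,0.03,0,0,0],[0.087,0,0,0.03,0,0,0],[0.087,0,0,0.015,0,0,0],[0.087,0,0,0,0,0,0]]'
python3 -c "
from h import *
st([.481,.300,.055])
im,d=ctrl.get_image('top');cv2.imwrite('pics/t1.png',cv2.resize(im[150:270,200:360],None,fx=4.5,fy=4.5,interpolation=cv2.INTER_CUBIC))"
```

```text
time: 2.72
position: [0.4759, 0.3063, 0.1265]
tool_rot: [-2.239, -2.203, 0.004]
ft_force: [0.3, 0.1, 0.6]
grip_width: 0.998
grip_force: 0.0
t 2.73 p [0.4759 0.3063 0.1265] yaw -0.93 tilt [-0.002 -0.001 -1.   ] F [0.3 0.1 0.6] w 86.8 gf 0.0
shift in tool [-0.0061  0.0054  0.0715]
```

View pics/t1.png

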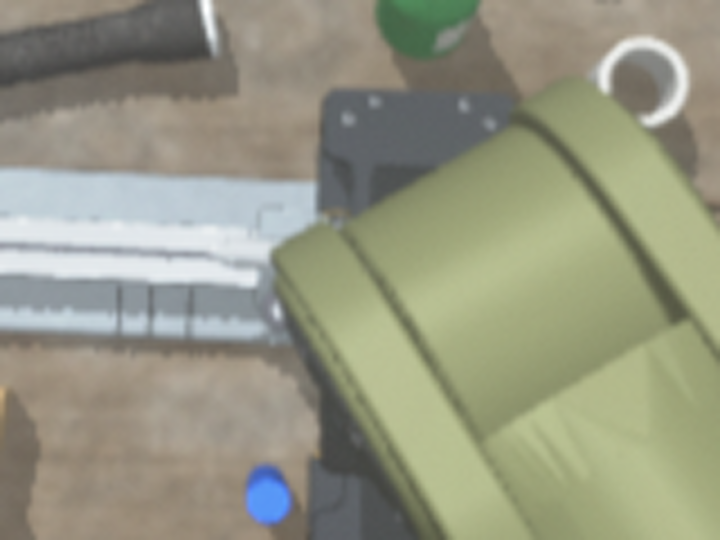

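The top view shows lines at crop columns 120, 150 and 190, and the saddle's front corner at about (262,207). It stays visible beside the arm. The bottle is clear of the gripper body.

```bash
python3 -m handwheel '[[0.087,-0.006,0.0055,0.01,0,0,0.6],[0.087,0,0,0.01,0,0,0],[0.087,0,0,0,0,0,0],[0.087,0,0,0,0,0,0]]'
python3 -c "
from h import *
st([.481,.300,.055])
ctrl.get_image('top');st([.481,.300,.055])"
```

```text
time: 3.28
position: [0.4826, 0.2999, 0.1076]
tool_rot: [-2.252, -2.19, -0.0]
ft_force: [0.3, -0.0, 0.4]
grip_width: 0.998
grip_force: 0.0
t 3.27 p [0.4826 0.2999 0.1076] yaw -1.61 tilt [ 0.  0. -1.] F [ 0.3 -0.   0.4] w 86.8 gf 0.0
shift in tool [ 0.0001 -0.0016  0.0526]
t 3.33 p [0.4826 0.3    0.1079] yaw -1.6 tilt [ 0.  0. -1.] F [ 0.3  0.1 -0.7] w 86.7 gf 0.0
shift in tool [-0.     -0.0017  0.0529]
```

```bash
python3 -m handwheel '[[0.087,0,-0.0015,0.012,0,0,0],[0.087,0,0,0.01,0,0,0],[0.087,0,0,0.01,0,0,0],[0.087,0,0,0.01,0,0,0],[0.087,0,0,0.01,0,0,0],[0.087,0,0,0,0,0,0],[0.087,0,0,0,0,0,0]]'
python3 -c "
from h import *
st([.481,.300,.055])
im,d=ctrl.get_image('scene');cv2.imwrite('pics/s1.png',cv2.resize(im[130:250,150:310],None,fx=5,fy=5,interpolation=cv2.INTER_CUBIC))"
```

```text
time: 4.2
position: [0.4813, 0.2999, 0.0558]
tool_rot: [2.252, 2.19, 0.001]
ft_force: [-0.3, 0.4, 0.6]
grip_width: 1.001
grip_force: 0.0
t 4.2 p [0.4813 0.2999 0.0558] yaw -1.61 tilt [ 0.  0. -1.] F [-0.3  0.4  0.6] w 87.1 gf 0.0
shift in tool [ 0.0001 -0.0003  0.0008]
```

View pics/s1.png

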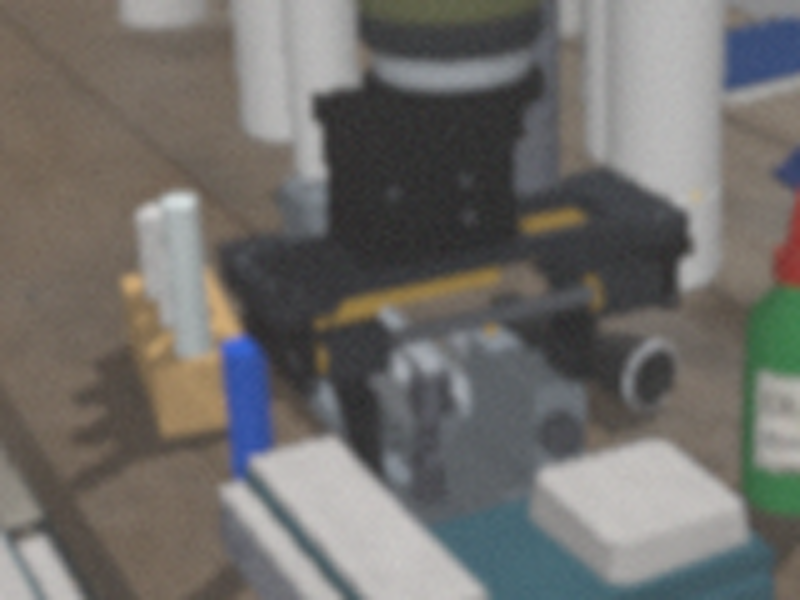

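The scene view shows the fingers straddling the web and lever, with nothing touching (force about 0). I'll set the back finger deeper into the recess, then push towards the headstock.

```bash
python3 -m handwheel '[[0.087,0,-0.001,0,0,0,0],[0.087,0,-0.001,0,0,0,0],[0.087,0,0,0,0,0,0],[0.087,0.002,0,0,0,0,0],[0.087,0.004,0,0,0,0,0],[0.087,0.004,0,0,0,0,0],[0.087,0.004,0,0,0,0,0],[0.087,0.004,0,0,0,0,0],[0.087,0.003,0,0,0,0,0],[0.087,0.002,0,0,0,0,0],[0.087,0.001,0,0,0,0,0],[0.087,0,0,0,0,0,0]]'
cat >> h.py <<'E'
def look(name):
    im,d=ctrl.get_image("top");cv2.imwrite("pics/%s.png"%name,cv2.resize(im[180:240,215:295],None,fx=10,fy=10,interpolation=cv2.INTER_CUBIC))
    z=cloud("top",d)[...,2]
    for r in(209,210,211,212,213): 
        print(r,[int(a*1000) for a in z[r,225:270]])
    print("lines",im[218,220:250].mean(1).astype(int).tolist())
E
python3 -c "
from h import *
st();look('l1')"
```

```text
time: 5.75
position: [0.4799, 0.324, 0.0556]
tool_rot: [2.252, 2.19, 0.001]
ft_force: [1.2, -0.6, -0.3]
grip_width: 0.997
grip_force: 0.9
t 5.75 p [0.4799 0.324  0.0556] yaw -1.61 tilt [ 0.  0. -1.] F [ 1.2 -0.6 -0.3] w 86.7 gf 0.9
209 [41, 41, 41, 39, 37, 39, 37, 44, 39, 38, 38, 38, 39, 40, 40, 41, 73, 75, 74, 78, 77, 76, 446, 445, 447, 448, 449, 451, 451, 454, 452, 453, 453, 455, 454, 456, 455, 455, 444, 451, 452, 455, 455, 455, 455]
210 [41, 40, 38, 41, 39, 39, 40, 40, 41, 38, 36, 39, 39, 43, 40, 41, 37, 39, 42, 38, 39, 41, 439, 448, 450, 450, 453, 451, 452, 454, 453, 456, 456, 455, 457, 457, 457, 457, 457, 452, 455, 455, 454, 457, 456]
211 [37, 36, 40, 39, 40, 38, 40, 39, 38, 40, 42, 39, 39, 39, 40, 38, 40, 41, 38, 39, 42, 428, 435, 448, 452, 452, 452, 452, 455, 455, 455, 457, 456, 456, 457, 457, 457, 459, 458, 442, 455, 456, 454, 458, 456]
212 [41, 38, 40, 40, 36, 39, 41, 38, 40, 39, 39, 38, 40, 38, 42, 40, 38, 40, 40, 40, 40, 432, 437, 440, 451, 452, 453, 454, 452, 454, 456, 456, 457, 458, 460, 458, 459, 461, 460, 460, 450, 455, 456, 459, 458]
213 [13, 13, 14, 12, 12, 11, 12, 14, 12, 13, 15, 14, 16, 18, 20, 21, 26, 28, 33, 35, 38, 432, 439, 440, 451, 452, 456, 454, 457, 456, 457, 458, 458, 457, 461, 461, 459, 459, 459, 461, 437, 456, 456, 456, 458]
lines [151, 153, 153, 153, 151, 149, 122, 143, 150, 148, 148, 150, 144, 113, 138, 149, 147, 146, 145, 144, 143, 128, 115, 136, 143, 143, 144, 140, 111, 101]
```

```bash
python3 -c "
from h import *
print(cv2.imread('pics/l1.png').shape)
for n in ('top0',):
  z=cloud('top',np.load('pics/top0.npy'))
  for r in range(194,205): print(r,[int(a*1000) for a in z[r,250:266,2]], z[r,256,:2].round(3))
"
```

```text
(600, 800, 3)
194 [14, 13, 14, 13, 14, 13, 13, 911, 14, 13, 14, 13, 12, 14, 13, 14] [0.546 0.369]
195 [14, 8, 10, 15, 14, 14, 14, 13, 12, 15, 12, 13, 16, 13, 13, 16] [0.544 0.369]
196 [14, 14, 15, 14, 14, 15, 12, 13, 13, 16, 15, 12, 14, 14, 13, 15] [0.541 0.369]
197 [12, 13, 15, 14, 15, 16, 13, 14, 49, 48, 48, 47, 50, 47, 49, 48] [0.539 0.369]
198 [11, 14, 13, 14, 12, 14, 16, 16, 48, 47, 47, 50, 47, 47, 49, 48] [0.537 0.369]
199 [13, 14, 19, 14, 15, 15, 13, 14, 50, 49, 48, 48, 48, 48, 48, 46] [0.534 0.369]
200 [11, 11, 11, 14, 13, 16, 14, 12, 49, 50, 50, 48, 52, 51, 45, 49] [0.532 0.369]
201 [40, 39, 40, 38, 38, 37, 17, 47, 49, 47, 49, 48, 49, 48, 48, 47] [0.53  0.369]
202 [38, 40, 39, 38, 40, 40, 38, 44, 49, 50, 48, 50, 50, 48, 49, 47] [0.526 0.369]
203 [40, 78, 79, 78, 77, 76, 75, 76, 72, 48, 46, 50, 49, 50, 78, 911] [0.521 0.369]
204 [77, 78, 80, 81, 82, 81, 80, 80, 79, 82, 79, 79, 81, 78, 82, 94] [0.519 0.369]
```

View pics/l1.png

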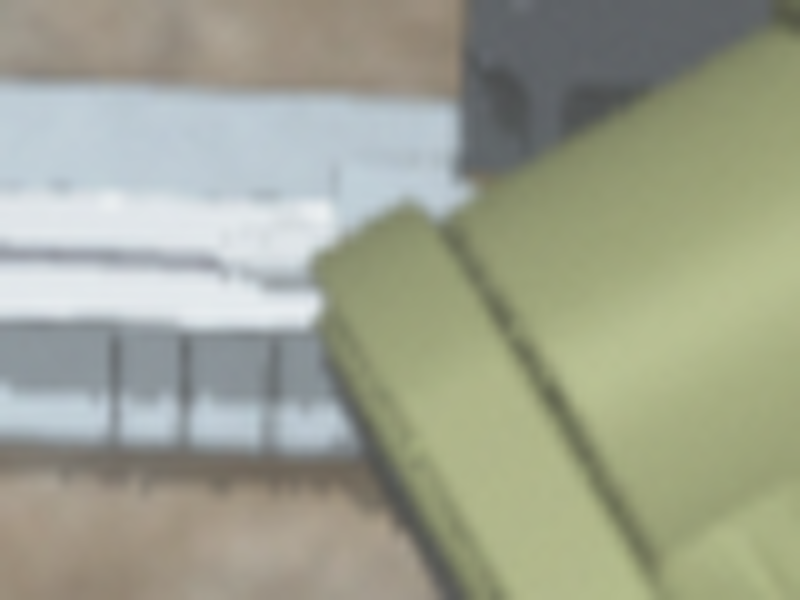

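The saddle's back corner shows at crop (335,165–195), and the lines at crop columns 115, 185 and 272. I'll compute the remaining distance.

```bash
cat >> h.py <<'E'
def rem():
    out=[]
    for k in range(3):
        im,d=ctrl.get_image("top");g=im.astype(float).mean(2);P=cloud("top",d);z=P[...,2]
        rows=np.arange(196,201)
        ed=[]
        for r in rows:
            c=np.arange(228,262);zz=z[r,c];i=[j for j in range(len(c)-3) if zz[j]<.03 and .042<zz[j+1]<.055 and .042<zz[j+2]<.055]
            if i: ed.append((c[i[0]]+.5,r))
        ce=[]
        for r in range(214,219):
            s=g[r,238:246];w=np.clip(np.median(s)-8-s,0,None)
            if w.sum()>0: ce.append(((w*np.arange(238,246)).sum()/w.sum(),r))
        E=ray("top",ed,.049);L=ray("top",ce,.015);yb=np.array([.028,.9996,0])
        out.append((np.median(L@yb)-np.median(E@yb)))
        if k==0: print(ed,np.round(ce,1).tolist(),g[196:200,240:254].mean(0).astype(int))
    print("remaining mm",np.round(np.array(out)*1000,2))
E
python3 -c "
from h import *
rem()"
```

```text
[(np.float64(248.5), np.int64(196)), (np.float64(247.5), np.int64(197)), (np.float64(247.5), np.int64(198)), (np.float64(247.5), np.int64(199)), (np.float64(247.5), np.int64(200))] [[242.0, 214.0], [242.0, 215.0], [241.9, 216.0], [241.8, 217.0], [241.8, 218.0]] [197 196 196 200 201 201 200 198 188 201 204 203 201 200]
remaining mm [11.83 11.82 11.82]
```

```bash
python3 -m handwheel '[[0.087,0.002,0,0,0,0,0],[0.087,0.002,0,0,0,0,0],[0.087,0.002,0,0,0,0,0],[0.087,0.001,0,0,0,0,0],[0.087,0.001,0,0,0,0,0],[0.087,0.001,0,0,0,0,0],[0.087,0,0,0,0,0,0],[0.087,0,0,0,0,0,0]]'
python3 -c "
from h import *
st();rem()"
python3 -m handwheel '[[0.087,0.001,0,0,0,0,0],[0.087,0,0,0,0,0,0]]' >/dev/null
python3 -c "
from h import *
st();rem()"
```

```text
time: 6.95
position: [0.4801, 0.333, 0.0556]
tool_rot: [2.252, 2.19, 0.001]
ft_force: [2.9, -0.3, -3.3]
grip_width: 0.999
grip_force: 1.7
t 6.95 p [0.4801 0.333  0.0556] yaw -1.61 tilt [ 0.  0. -1.] F [ 2.9 -0.3 -3.3] w 86.9 gf 1.7
[(np.float64(244.5), np.int64(196)), (np.float64(243.5), np.int64(197)), (np.float64(243.5), np.int64(198)), (np.float64(243.5), np.int64(199)), (np.float64(243.5), np.int64(200))] [[240.6, 214.0], [240.5, 215.0], [240.4, 216.0], [240.7, 217.0], [241.3, 218.0]] [197 195 196 198 190 203 204 202 200 200 201 200 199 194]
remaining mm [6.2  5.94 5.72]
t 7.35 p [0.4801 0.3337 0.0556] yaw -1.62 tilt [ 0. -0. -1.] F [ 2.5 -0.1 -2.5] w 87.1 gf 2.1
[(np.float64(243.5), np.int64(196)), (np.float64(243.5), np.int64(197)), (np.float64(243.5), np.int64(198)), (np.float64(243.5), np.int64(199)), (np.float64(243.5), np.int64(200))] [[239.2, 214.0], [239.7, 215.0], [239.9, 216.0], [240.3, 217.0], [240.7, 218.0]] [196 195 196 199 205 205 203 198 198 200 200 199 195 192]
remaining mm [7.39 7.2  6.6 ]
```

```bash
cat >> h.py <<'E'
def edge():
    YB=np.array([.028,.9996,0]);l=np.median(ray("top",[(241.95,215),(241.9,216),(241.8,217),(241.8,218),(241.74,219.1)],.015)@YB)
    im,d=ctrl.get_image("top");g=im.astype(float).mean(2);z=cloud("top",d)[...,2]
    ed=[]
    for r in range(196,201):
        c=[j for j in range(232,262) if z[r,j]<.03 and .042<z[r,j+1]<.055 and .042<z[r,j+2]<.055]
        if c: ed.append((c[0]+.5,r))
    print([e[0] for e in ed],"rem",((l-ray("top",ed,.049)@YB)*1000).round(2),g[196:200,238:250].mean(0).astype(int))
E
python3 -m handwheel '[[0.087,0.0005,0,0,0,0,0],[0.087,0,0,0,0,0,0]]' >/dev/null
python3 -c "
from h import *
st();edge()"
python3 -m handwheel '[[0.087,0.0005,0,0,0,0,0],[0.087,0,0,0,0,0,0]]' >/dev/null
python3 -c "
from h import *
st();edge()"
python3 -m handwheel '[[0.087,0.0005,0,0,0,0,0],[0.087,0,0,0,0,0,0]]' >/dev/null
python3 -c "
from h import *
st();edge()"
```

```text
t 7.75 p [0.4802 0.3343 0.0556] yaw -1.62 tilt [ 0. -0. -1.] F [ 3.5 -1.4 -3.7] w 87.0 gf 2.3
[243.5, 243.5, 243.5, 243.5, 243.5] rem [2.63 2.74 2.85 2.95 3.06] [199 200 197 195 194 183 201 205 199 198 200 200]
t 8.05 p [0.4802 0.3348 0.0556] yaw -1.62 tilt [ 0.  0. -1.] F [ 4.2 -1.4 -2.7] w 86.7 gf 2.4
[243.5, 243.5, 242.5, 242.5, 242.5] rem [2.63 2.74 0.63 0.73 0.84] [200 200 197 195 194 186 201 204 200 198 200 200]
t 8.35 p [0.4802 0.3354 0.0556] yaw -1.61 tilt [ 0.  0. -1.] F [ 5.9 -0.7 -2.8] w 87.1 gf 2.5
[243.5, 242.5, 242.5, 242.5, 242.5] rem [2.63 0.52 0.63 0.73 0.84] [200 200 197 196 195 192 203 204 202 201 202 201]
```

The edge-row flips put the remaining distance at about 1.3 mm. I'll finish at slightly under zero, then start closing, shifting half of each closing step so the back finger stays on the web.

```bash
python3 -m handwheel '[[0.087,0.0008,0,0,0,0,0],[0.087,0.0008,0,0,0,0,0],[0.087,0,0,0,0,0,0],[0.087,0,0,0,0,0,0]]' >/dev/null
python3 -c "
from h import *
st();edge()"
python3 -m handwheel '[[0.084,0,0.0015,0,0,0,0],[0.081,0,0.0015,0,0,0,0],[0.078,0,0.0015,0,0,0,0],[0.075,0,0.0015,0,0,0,0],[0.072,0,0.0015,0,0,0,0],[0.072,0,0,0,0,0,0]]' 25 >/dev/null
python3 -c "
from h import *
st();edge()"
```

```text
t 8.9 p [0.4803 0.3371 0.0556] yaw -1.61 tilt [ 0.  0. -1.] F [ 5.8 -0.6 -3.7] w 87.0 gf 2.7
[242.5, 242.5, 241.5, 241.5, 241.5] rem [ 0.41  0.52 -1.59 -1.48 -1.38] [200 200 197 194 185 201 201 201 202 201 200 199]
t 9.7 p [0.4876 0.337  0.0556] yaw -1.6 tilt [ 0.  0. -1.] F [ 1.9 -0.6 -1.6] w 72.8 gf 1.1Traceback (most recent call last):
  File "<string>", line 3, in <module>
    st();edge()
         ~~~~^^
  File "h.py", line 59, in edge
    print([e[0] for e in ed],"rem",((l-ray("top",ed,.049)@YB)*1000).round(2),g[196:200,238:250].mean(0).astype(int))
                                       ~~~^^^^^^^^^^^^^^^
  File "h.py", line 11, in ray
    q=cv2.undistortPoints(np.array(px,np.float32).reshape(-1,1,2),np.array(c["intrinsics"]),np.array(c["D"])).reshape(-1,2)
      ~~~~~~~~~~~~~~~~~~~^^^^^^^^^^^^^^^^^^^^^^^^^^^^^^^^^^^^^^^^^^^^^^^^^^^^^^^^^^^^^^^^^^^^^^^^^^^^^^^^^^^^
cv2.error: OpenCV(4.12.0) /io/opencv/modules/calib3d/src/undistort.dispatch.cpp:347: error: (-215:Assertion failed) CV_IS_MAT(_src) && CV_IS_MAT(_dst) && (_src->rows == 1 || _src->cols == 1) && (_dst->rows == 1 || _dst->cols == 1) && _src->cols + _src->rows - 1 == _dst->rows + _dst->cols - 1 && (CV_MAT_TYPE(_src->type) == CV_32FC2 || CV_MAT_TYPE(_src->type) == CV_64FC2) && (CV_MAT_TYPE(_dst->type) == CV_32FC2 || CV_MAT_TYPE(_dst->type) == CV_64FC2) in function 'cvUndistortPointsInternal'
```

```bash
python3 -m handwheel '[[0.070,0,0.0007,0,0,0,0],[0.068,0,0.0010,0,0,0,0],[0.066,0,0.0010,0,0,0,0],[0.064,0,0.0010,0,0,0,0],[0.062,0,0.0010,0,0,0,0],[0.060,0,0.0010,0,0,0,0],[0.060,0,0,0,0,0,0],[0.060,0,0,0,0,0,0]]' 25 >/dev/null
python3 -c "
from h import *
st()"
```

```text
t 10.75 p [0.4936 0.3365 0.0556] yaw -1.62 tilt [ 0.001  0.    -1.   ] F [ 4.4  1.3 -2.5] w 60.0 gf 5.8
```

```bash
python3 -m handwheel '[[0.058,0,0.0010,0,0,0,0],[0.056,0,0.0010,0,0,0,0],[0.054,0,0.0010,0,0,0,0],[0.052,0,0.0010,0,0,0,0],[0.050,0,0.0010,0,0,0,0],[0.050,0,0,0,0,0,0]]' 25 >/dev/null
python3 -c "
from h import *
st()"
```

```text
t 11.5 p [0.4985 0.3354 0.0556] yaw -1.66 tilt [-0.    -0.001 -1.   ] F [ 0.9 -3.6  1.1] w 50.2 gf 6.5
```

```bash
python3 -m handwheel '[[0.049,0.0005,0.0005,0,0,0,0],[0.048,0.0005,0.0005,0,0,0,0],[0.047,0.0003,0.0005,0,0,0,0],[0.046,0.0002,0.0005,0,0,0,0],[0.046,0,0,0,0,0,0]]' 25 >/dev/null
python3 -c "
from h import *
st();s=ctrl.get_state()['position'];print(.028*s[0]+.9996*s[1])"
```

```text
t 12.12 p [0.5006 0.3358 0.0556] yaw -1.69 tilt [-0.001 -0.003 -1.   ] F [ 1.  -6.4  3. ] w 46.3 gf 6.9
0.3496904487393366
```

```bash
python3 -m handwheel '[[0.045,0.0003,0.0005,0,0,0,0],[0.044,0.0003,0.0005,0,0,0,0],[0.043,0.0003,0.0005,0,0,0,0],[0.042,0.0003,0.0005,0,0,0,0],[0.042,0,0,0,0,0,0]]' 30 >/dev/null
python3 -c "
from h import *
st();s=ctrl.get_state()['position'];print(.028*s[0]+.9996*s[1])"
```

```text
t 12.75 p [0.5026 0.3368 0.0556] yaw -1.69 tilt [-0.001 -0.003 -1.   ] F [ 0.6 -6.9  2.7] w 42.0 gf 6.8
0.3507750440745678
```

```bash
python3 -m handwheel '[[0.041,0,0.0005,0,0,0,0],[0.040,0,0.0005,0,0,0,0],[0.038,0,0,0,0,0,0],[0.036,0,0,0,0,0,0],[0.034,0,0,0,0,0,0],[0.034,0,0,0,0,0,0]]' 30 >/dev/null
python3 -c "
from h import *
st();s=ctrl.get_state()['position'];print(.028*s[0]+.9996*s[1])"
```

```text
t 13.5 p [0.5039 0.3369 0.0556] yaw -1.69 tilt [-0.    -0.002 -1.   ] F [ 1.8 -5.7  1.7] w 39.5 gf 30.2
0.3508729803691734
```

Opening is 39.5 mm at 30 N, so the lever should be home. I'll check the position by eye.

```bash
python3 -c "
from h import *
im,d=ctrl.get_image('top');s,ds=ctrl.get_image('scene')
a=cv2.resize(im[185:235,215:275],(600,500),interpolation=cv2.INTER_CUBIC)
cv2.imwrite('pics/f1.png',a);cv2.imwrite('pics/f2.png',cv2.resize(s[130:250,150:310],None,fx=5,fy=5,interpolation=cv2.INTER_CUBIC))
S0=cloud('scene',np.load('pics/scene0.npy'));S=cloud('scene',ds)
YB=np.array([.028,.9996,0])
# rear end face of web (y min) seen in scene: compare with start
for n,Q in(('start',S0),('now',S)):
    x,y,z=Q.transpose(2,0,1)
    m=(abs(x-.511)<.006)&(z>.055)&(z<.090)&(y>.24)&(y<.33);q=(Q[m]@YB);print(n,m.sum(),np.percentile(q,[5,25,50]).round(4))
"
```

```text
start 72 [0.2788 0.2796 0.2816]
now 79 [0.3132 0.3141 0.3198]
```

View pics/f1.png

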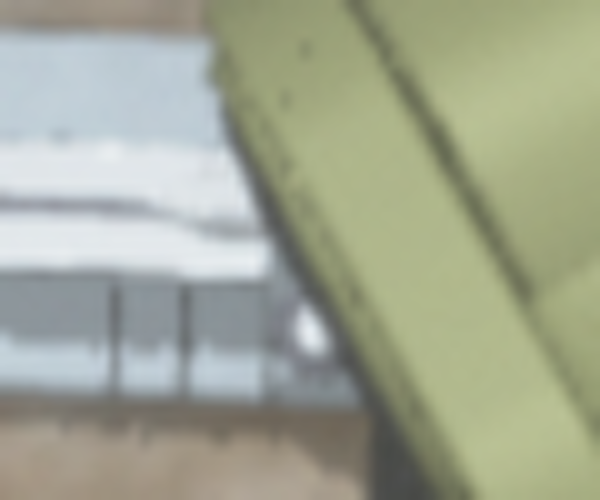

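View pics/f2.png

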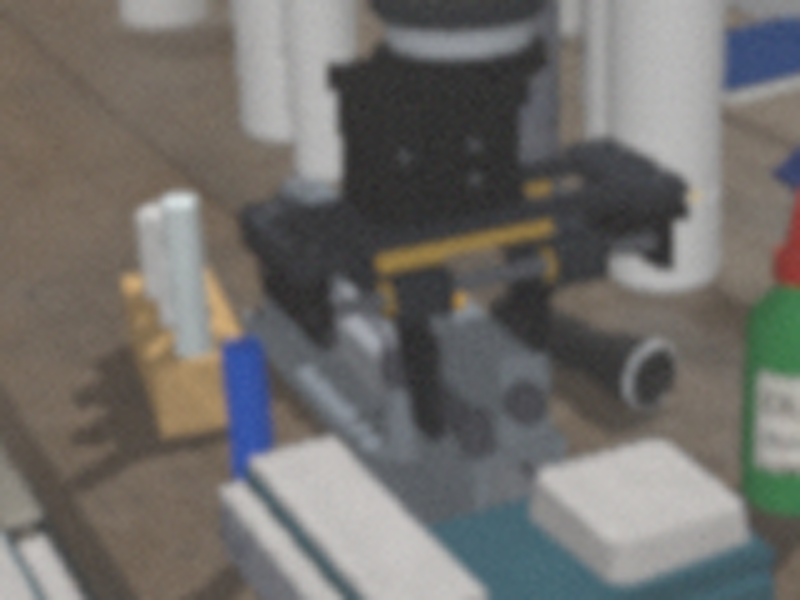

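The top view shows the saddle front at crop column ~265, right on the third line, which it now covers, and the pivot screw at (308,330). In the scene view the lever lies against the web between the fingers, and the pins and bottle are untouched. One more number before handing in.

```bash
python3 -c "
from h import *
YB=np.array([.028,.9996,0]);l=np.median(ray('top',[(241.9,216),(241.8,217),(241.8,218)],.015)@YB)
im,d=ctrl.get_image('top');z=cloud('top',d)[...,2];g=im.astype(int).mean(2)
for r in range(212,222):
    c=[j for j in range(232,250) if z[r,j]<.03 and z[r,j+1]>.036]
    if c: print(r,c[0],(z[r,c[0]-1:c[0]+4]*1000).astype(int),'rem',((l-ray('top',[(c[0]+.5,r)],.049)@YB)*1000).round(2),g[r,237:246].astype(int))
st()"
```

```text
213 240 [17 23 47 48 49] rem [-2.17] [147 143 140 140 136 145 145 129  94]
214 240 [12 11 49 50 56] rem [-2.07] [144 143 144 141 134 143 143 137 110]
215 240 [12 15 47 48 75] rem [-1.96] [144 144 144 142 133 134 135 138 154]
216 240 [12 11 48 74 76] rem [-1.85] [145 144 144 142 133 130 133 152 199]
217 240 [13 10 45 75 76] rem [-1.74] [145 146 143 141 131 130 136 171 220]
218 241 [12 13 78 76 76] rem [0.58] [145 142 143 142 128 125 133 167 222]
219 241 [14 13 71 78 74] rem [0.69] [150 148 148 145 130 118 129 147 198]
220 241 [14 16 76 76 76] rem [0.79] [176 173 173 170 152 139 137 134 147]
221 242 [12 10 77 76 75] rem [3.11] [198 196 196 191 164 162 161 138 127]
t 13.65 p [0.5039 0.3369 0.0556] yaw -1.68 tilt [ 0.    -0.002 -1.   ] F [ 1.6 -6.6  3. ] w 39.3 gf 30.2
```

```bash
python3 -c "
from h import *
print(ctrl.close_job())"
```

```text
the job is handed in; nothing more can be done
None
```

I set the tailstock on the far line for the long thin pin, to within about 1 mm by camera, and squeezed the lever home. The gripper still holds web and lever at 30 N with a 39.5 mm opening. The job is handed in, but no verdict was returned.

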